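# Draw the dough pin out of its half-covered box

## Task

The cover of the wooden pin box has been left part-way along: slide it fully home to its closed end, over the short half away from the chopping board, and leave it there. Then fetch the dough pin: it is too long to lift straight out, so raise the end nearest the chopping board, draw the pin out slantwise through the opening without prying hard against the box or cover, and carry it over the white chopping board. Finish while holding the pin level above the middle of the board, roughly 10 cm up, not put down or let go, with the mug, lemon, salt mill and timer left where they are.

Things in the scene. Friction and masses are not known exactly. Their poses are not given: they have to be found in the camera images.
- pin_box: light wooden open-topped box, fixed, outside 350 x 150 x 84 mm high, walls 10, floor 8 mm. Origin: centre of its underside; x along its length towards the open end (nearer the chopping board), z up. Inside: x -165 to +165, y -65 to +65 mm. A 4 mm wide runner strip lies along each long wall inside, z 71 to 76 mm.
- opening (a point): centre of the box's opening as it is with the cover home, at rim height 84 mm (box x = +55, y = 0): the opening is then 220 mm long (box x -55 to +165), shorter than the pin, and 130 mm wide (122 between the runners); axes as the box's
- tail_saddle (a point): middle of the seat that carries the pin's tail, at box x = -125, y = 0, 22 mm above the worktop; its cheeks stand 27 mm apart, tops 32 mm above the worktop, and it is 8 mm thick along the box. A like saddle stands at box x = +125 mm. Axes as the box's.
- cover (a joint): the half cover's slide in metres: 0 = fully home against the closed end (box x from -165 to -55 mm covered); grows as it slides along box +x, to 0.09 at most. About 2 N of friction; it stays where it is left.
- cover_knob (a point): centre of the head of the wooden knob on the middle of the half cover, 103 mm above the worktop; with the cover home it is at box x = -110, y = 0 mm. Head: round, 22 mm across, z 98 to 108 mm, dome to 112, on a 16 mm neck. The cover is a plate 110 (along the box) x 129 x 7 mm, underside 77 and top 84 mm above the worktop, flush with the rim.
- dough_pin: plain wooden dough rolling pin, a straight rod 24 mm in diameter, 290 mm long, about 0.12 kg. Origin: mid-length on its axis; x along its axis towards pin_lead. At the start it lies in the two saddles along the box, its x as the box's x, axis 34 mm above the worktop, its middle within 12 mm of box x = 0.
- pin_lead (a point): centre of the pin's end face that lies at the box's open end at the start (dough_pin x = +145 mm)
- pin_tail (a point): centre of the pin's other end face (dough_pin x = -145 mm), under the cover once that is home
- board: white marble chopping board lying fixed on the worktop, 260 x 200 x 11 mm thick; origin: centre of its underside, x along its 260 mm length
- mug: grey mug, 84 x 123 x 91 mm, bystander; origin: centre of its underside
- lemon: yellow lemon, 78 x 55 x 56 mm, bystander; origin: centre of its underside as built
- salt_mill: dark wooden salt mill, 58 mm across, 150 mm high, bystander; origin: centre of its underside
- timer: round pale kitchen timer, 63 mm across, 45 mm high, bystander; origin: centre of its underside

How it is judged:
By the outcome, as a careful person would: the job done as asked, in the order asked, and still so for the second after the job is handed in, while the arm keeps its last pose, push and grip.
It also fails if it takes over 54 s, if anything falls off the work surface, if the arm or the gripper's body presses on something with over 40 N, if the wrist force passes 120 N, or if a joint passes its speed limit or range.

## Robot

A 6-joint arm with a two-finger parallel gripper is mounted at the origin on a cart in front of the work surface, level with it; the furniture and walls round the work are solid. World frame = base frame: x ahead of the robot, y to its left, z up, the work surface at z = 0. Lengths are in m, angles in degrees, forces in N, time in s.
With the tool pointing down it reaches from about 0.35 to 0.975 m from the base axis. Payload 4.9 kg.
Tool frame: the origin (TCP) lies between the finger pads; the fingertips stand 25 mm ahead of it and the grasp point (between the pads) lies 6 mm ahead of it; x points along the fingers, y is the direction in which the jaws open and shut, and the axes are right-handed (so a half turn about x gives the same grasp; the last joint's range is limited). The gripper opens to 85 mm and grips with 20 to 120 N. Pads are 22 mm wide; open, the fingers measure 114 mm over their backs; the gripper's body (76 mm by 85 mm) begins 54 mm behind the grasp point. The pads swing forward as they close: fully open they stand 13 mm farther back than shut.
Start: joints at [-74.542, 3.019, 92.412, -0, 84.569, -6.818], TCP at [0.237, -0.578, 0.256] pointing down, gripper open.
Joint ranges: [-172.51, 172.51], [-57.92, 126.97], [3.15, 148.05], [-58.71, 238.71], [5.1, 150.11], [-179.66, 179.66]. Speed limits (degrees/s): [147.25, 147.25, 180, 180, 180, 180].

## Interface

Orientations are given as a 3x3 rotation matrix whose columns are the frame's x, y, z axes.
In Python, from cell import manip, imaging, order gives the robot as it stands.
- The arm moves only by the tool step_arm, never from a script. Its argument "motion" is a list that holds one entry, the list of rows, each a list of 4 numbers: the shift along the tool's x, y, z in cm, then the turn about the tool's x in rad. In form: [[[x, y, z, turn], ...]]. A call has 1 to 20 rows; each row is the pose to reach, as a shift and turn from the pose commanded when the call began, along the tool's axes at that moment; what a row does not reach only later rows make up. A row lasts 1/10 s, in which the tool goes at most 50 mm and 8.59 degrees, less where a joint would pass 70% of its speed; a pose out of reach is approached as far as the arm can. A call with a gripper value outside its range is refused whole. "claw" is the finger opening in cm, from 0 to 8.54, set as the call begins (left out, the last holds). The fingers move at their own pace and stop on an object; "squeeze" is the grip in N (left out, the last holds). Time passes only in rows, so rows that repeat a pose let the fingers close. It gives the time, the measured TCP pose, the force and the opening at its end, in the units of the state.
- manip.observe(): the state, without advancing time (a new reading comes with each control period).
- imaging.snapshot(name): name is "side" or "top" or "wrist"; returns a dict with "pixels" (480x640x3 uint8, blue, green, red), "camera_matrix" (3x3 intrinsics, pixels), "k1" (the pictures are not rectified: a ray, as slopes to the right and down, at radius r is drawn at 1 + k1 r^2 times it, then the intrinsics apply), "R" (3x3) and "t" (3): a world point X has camera coordinates R X + t. Camera axes: x right, y down, z forward; pixel columns grow to the right and rows downward; lengths in m; the calibration is good to about 2 mm. A picture is of the moment at which its call begins. There is no depth.
- order.close_job(): hands the job in, once; it reports no verdict.
The state is a dict: "clock": time; "joint_pos": joint angles; "qvel": joint speeds; "tau": joint torques, N m; "position": TCP position; "ee_rot": TCP orientation; "ft_force": force on the tool from outside, world axes, zero at the start; "ft_torque": the same for the moment, N m; "finger_gap": opening from 0.0 (shut) to 1.0 (fully open).
Only numpy, scipy, OpenCV 4.12 (cv2) and the standard library are available. Lean on these libraries where they do the work, as an engineer would, in place of code of your own. Each camera call takes 0.05 s, during which the arm holds its last target.

## Working session

There is one attempt and no reset: what is moved stays moved. The work goes in short steps, Python scripts to look and compute and a tool call to move; the robot and the scene stay as the last step left them, time stands still between calls to the robot, and variables do not carry over. Pictures are saved under pics/ and viewed, and the job is handed in when it is done.

Besides the shell and the picture viewer there is one more tool, called as name(argument=value, ...) on one line, values as JSON. step_arm: Moves the arm, as the interface text tells. Its arguments: {"type":"object","properties":{"motion":{"type":"array"},"claw":{"type":"number"},"squeeze":{"type":"number"}},"required":["motion"]}

```bash
mkdir -p pics; ls
python3 - <<'E'
from cell import manip, imaging, order
import cv2,numpy as np
s=manip.observe()
for k in s: print(k,np.round(s[k],4).tolist())
for n in("side","top","wrist"):
    d=imaging.snapshot(n); cv2.imwrite(f"pics/{n}0.png",d["pixels"])
    print(n,np.round(d["camera_matrix"],1).tolist(),d["k1"],np.round(d["R"],4).tolist(),np.round(d["t"],4).tolist())
E
```

```text
pics
clock 0.0
joint_pos [-74.5405, 3.0574, 92.4921, 0.0012, 84.5678, -6.8155]
qvel [0.1082, 0.0568, 0.0446, 0.0072, 0.0442, -0.0004]
tau [0.0007, -39.3691, -37.0172, 0.0, 0.0071, -0.0]
position [0.2368, -0.5778, 0.2551]
ee_rot [[-0.0005, 0.379, -0.9254], [0.002, -0.9254, -0.379], [-1.0, -0.002, -0.0003]]
ft_force [0.1392, 0.4975, 0.1819]
ft_torque [0.0126, 0.0242, -0.0088]
finger_gap 1.0001
side [[554.0, 0.0, 317.5], [0.0, 554.0, 237.5], [0.0, 0.0, 1.0]] -0.1605874609741368 [[0.9954, -0.0956, -0.0003], [-0.041, -0.4241, -0.9047], [0.0864, 0.9006, -0.4261]] [-0.5423, 0.1305, 1.3046]
top [[492.3, 0.0, 319.4], [0.0, 492.3, 246.5], [0.0, 0.0, 1.0]] -0.10540465416060979 [[-0.0123, -0.9999, -0.0018], [-0.9934, 0.0124, -0.1137], [0.1137, 0.0004, -0.9935]] [0.0458, 0.5258, 1.1567]
wrist [[388.1, 0.0, 319.9], [0.0, 388.1, 240.3], [0.0, 0.0, 1.0]] -0.02313782278767941 [[0.3784, -0.9257, -0.001], [-0.8874, -0.363, 0.2841], [-0.2633, -0.1066, -0.9588]] [-0.6249, -0.0365, 0.3779]
```

View pics/side0.png

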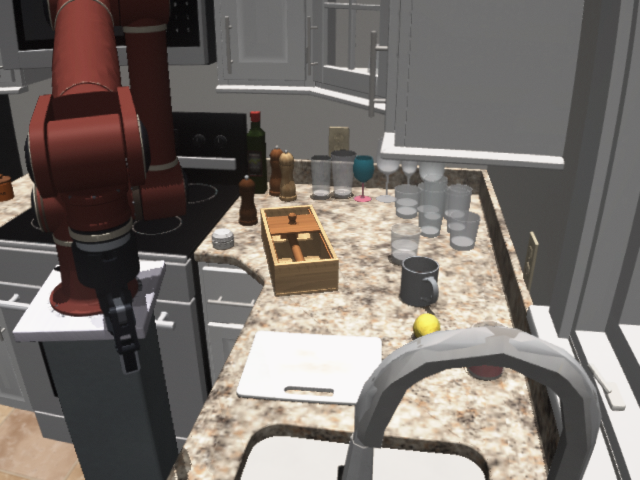

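View pics/top0.png

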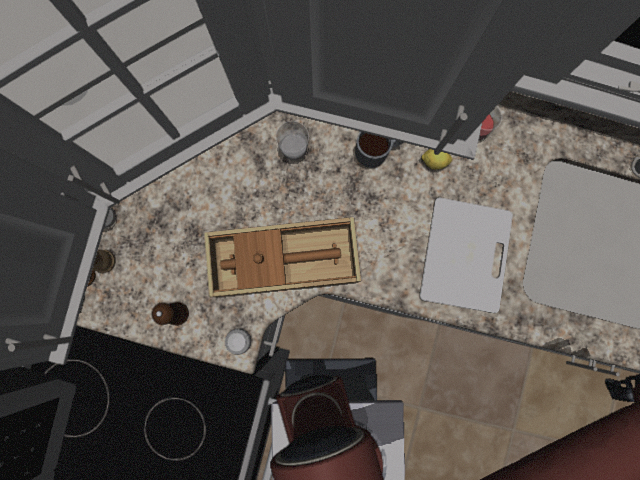

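View pics/wrist0.png

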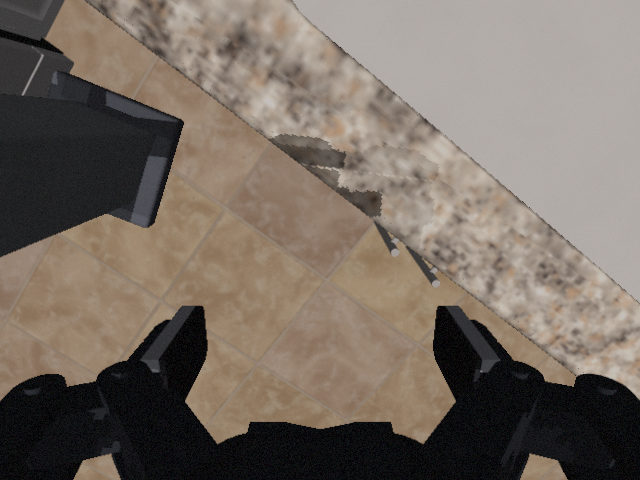

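The top view shows the box at about (207-360, 218-297), its cover part-way along with the knob at about (258,259), and the board at about (420-512, 198-312). The wrist view shows only the floor. I'll enlarge the top view.

```bash
cat > h.py <<'E'
from cell import manip, imaging, order
import cv2,numpy as np
def ray(d,u,v):
    K=np.array(d["camera_matrix"]);p=np.array([(u-K[0,2])/K[0,0],(v-K[1,2])/K[1,1]])
    q=p.copy()
    for _ in range(30): q=p/(1+d["k1"]*(q@q))
    R=np.array(d["R"]);t=np.array(d["t"])
    return -R.T@t, R.T@np.array([q[0],q[1],1])
def onz(d,u,v,z):
    c,r=ray(d,u,v); return c+r*(z-c[2])/r[2]
def proj(d,X):
    R=np.array(d["R"]);c=R@np.array(X)+np.array(d["t"]);q=c[:2]/c[2];q=q*(1+d["k1"]*(q@q))
    K=np.array(d["camera_matrix"]);return np.array([K[0,0]*q[0]+K[0,2],K[1,1]*q[1]+K[1,2]])
def crop(px,x0,y0,x1,y1,s,name):
    cv2.imwrite(name,cv2.resize(px[y0:y1,x0:x1],None,fx=s,fy=s,interpolation=cv2.INTER_CUBIC))
E
python3 - <<'E'
import cv2
from h import crop
p=cv2.imread("pics/top0.png");crop(p,195,205,375,305,4.4,"pics/t0c.png")
crop(p,410,185,530,325,4,"pics/t0b.png")
p=cv2.imread("pics/side0.png");crop(p,250,195,350,300,5,"pics/s0c.png")
E
```

```text
(no output)
```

View pics/t0c.png

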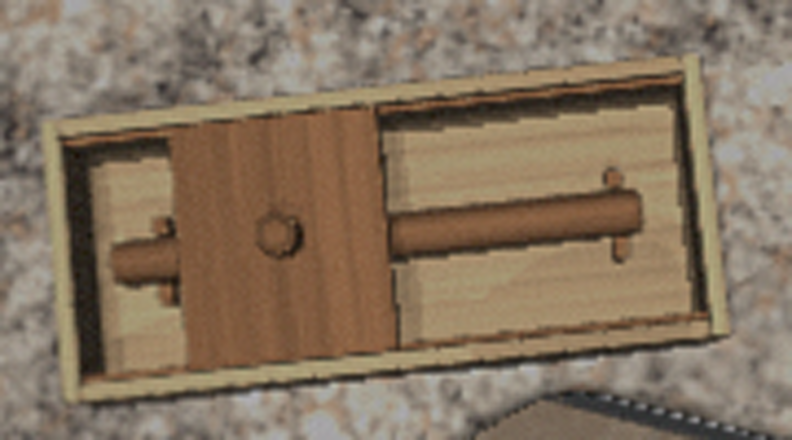

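View pics/t0b.png

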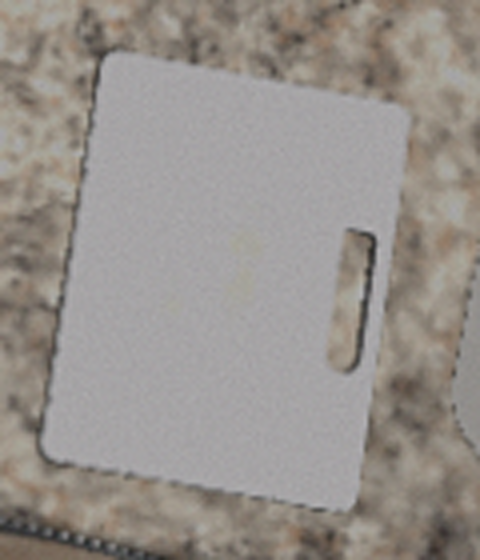

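View pics/s0c.png

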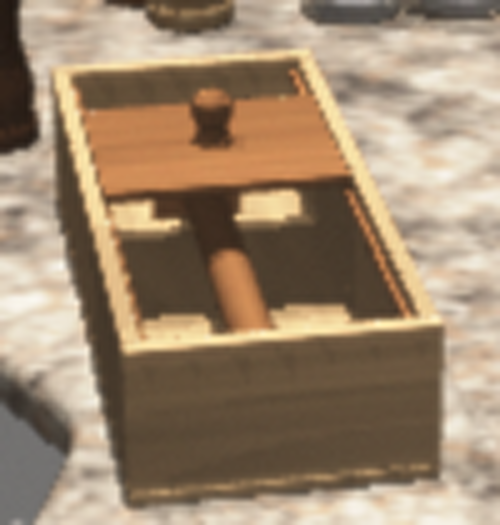

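The crop shows the box rim corners at about (43,122), (698,55), (728,338) and (68,404), the knob at (276,233), and the pin running from x=112 to 640. I'll compute positions from these.

Run:
```python
from h import *
d=imaging.snapshot("top"); np.set_printoptions(precision=4,suppress=True)
T=lambda a,b:((a+.5)/4.4-.5+195,(b+.5)/4.4-.5+205)
C=np.array([onz(d,*T(*p),.084) for p in[(43,122),(698,55),(728,338),(68,404)]])
print(C, C.mean(0)); 
ex=(C[1]+C[2]-C[0]-C[3]);ey=(C[0]+C[1]-C[2]-C[3])
print("len",np.linalg.norm(ex)/2,np.linalg.norm(ey)/2,np.degrees(np.arctan2(ex[1],ex[0])),np.degrees(np.arctan2(ey[1],ey[0]))-90)
c=C.mean(0);a=np.arctan2(ex[1],ex[0]);u=np.array([np.cos(a),np.sin(a)]);v=np.array([-u[1],u[0]])
def bx(P): q=P[:2]-c[:2];return np.array([q@u,q@v])
for n,p,z in[("knob",(276,233),.108),("knobbase",(279,235),.103),("pintail",(113,262),.034),("pinlead",(641,211),.034),("coverL",(178,245),.084),("coverR",(386,230),.084),("sadL",(168,258),.03),("sadR",(617,214),.03)]:
    P=onz(d,*T(*p),z);print(n,P,bx(P))
B=lambda a,b:((a+.5)/4-.5+410,(b+.5)/4-.5+185)
Q=np.array([onz(d,*B(*p),.011) for p in[(100,50),(413,104),(356,513),(39,463)]])
print(Q,Q.mean(0));e=Q[0]+Q[1]-Q[2]-Q[3];print(np.degrees(np.arctan2(e[1],e[0])),np.linalg.norm(e)/2,np.linalg.norm(Q[1]+Q[2]-Q[0]-Q[3])/2)
```

```text
[[ 0.5565  0.306   0.084 ]
 [ 0.5876 -0.04    0.084 ]
 [ 0.4386 -0.0526  0.084 ]
 [ 0.4082  0.291   0.084 ]] [0.4977 0.1261 0.084 ]
len 0.3461430625539916 0.14932747549818118 -84.89512216317799 -84.68859637191748
knob [0.494  0.1792 0.108 ] [-0.0532  0.001 ]
knobbase [0.4934 0.1783 0.103 ] [-0.0524  0.0004]
pintail [0.486  0.2781 0.034 ] [-0.1524  0.0019]
pinlead [ 0.5105 -0.0106  0.034 ] [0.1373 0.0006]
coverL [0.4906 0.2337 0.084 ] [-0.1078  0.0024]
coverR [0.4971 0.1247 0.084 ] [ 0.0013 -0.0007]
sadL [0.4882 0.2485 0.03  ] [-0.1228  0.0014]
sadR [0.5094 0.0024 0.03  ] [0.1243 0.0007]
[[ 0.6488 -0.2496  0.011 ]
 [ 0.6131 -0.4478  0.011 ]
 [ 0.3593 -0.3978  0.011 ]
 [ 0.3935 -0.2022  0.011 ]] [ 0.5037 -0.3243  0.011 ]
-10.839055527359887 0.2591516591727827 0.20001187219529268
```

```bash
cat >> h.py <<'E'
np.set_printoptions(precision=4,suppress=True)
BC=np.array([.4977,.1260]);YAW=np.radians(-84.8)
U=np.array([np.cos(YAW),np.sin(YAW)]);V=np.array([-U[1],U[0]])
def bw(x,y,z): return np.r_[BC+x*U+y*V,z]
def tob(P): q=np.array(P)[:2]-BC; return np.array([q@U,q@V,P[2]])
def go(P,yaw=None):
    s=manip.observe();R=np.array(s["ee_rot"]);d=R.T@(np.array(P)-s["position"])*100
    y0=np.degrees(np.arctan2(R[1,1],R[0,1]))
    print("shift cm",d,"turn",None if yaw is None else -np.radians(yaw-y0))
def st():
    s=manip.observe();print("t",round(s["clock"],2),"pos",np.array(s["position"]),"box",tob(s["position"]),"F",np.array(s["ft_force"]),"gap",s["finger_gap"],"joints",np.array(s["joint_pos"]))
E
python3 -c "
from h import *
go(bw(-.0535,0,.2),5.2);print(bw(-.0535,0,.2))"
```

```text
shift cm [  5.6417 -60.3618 -52.3974] turn -1.2727311994687538
[0.4929 0.1793 0.2   ]
```

step_arm(motion=[[[0.5,-3,-2.6,-0.06],[1,-6,-5.2,-0.13],[1.5,-9.5,-8,-0.2],[2,-13,-11,-0.27],[2.4,-16.5,-14,-0.35],[2.8,-20,-17,-0.42],[3.1,-23.5,-20.5,-0.5],[3.4,-27,-23.5,-0.57],[3.7,-30.5,-26.5,-0.65],[4,-34,-29.5,-0.72],[4.2,-37.5,-32.5,-0.8],[4.4,-41,-35.5,-0.87],[4.6,-44.5,-38.5,-0.95],[4.8,-48,-41.5,-1.02],[5,-51.5,-44.5,-1.09],[5.2,-54.5,-47,-1.15],[5.4,-57,-49.3,-1.2],[5.5,-59,-51.2,-1.24],[5.6,-60.4,-52.4,-1.273],[5.6,-60.4,-52.4,-1.273]]], claw=6)

```text
clock: 2.2
position: [0.4929, 0.1809, 0.1999]
ee_rot: [[-0.001, 0.996, 0.094], [0.0, 0.094, -0.996], [-1.0, -0.001, -0.0]]
ft_force: [-1.2, -0.2, 0.0]
finger_gap: 0.703
```

```bash
python3 -c "
from h import *
st()
d=imaging.snapshot('wrist');cv2.imwrite('pics/w1.png',d['pixels'])
for p in [(-.0535,0,.11),(-.165,0,.084),(.165,0,.084)]: print(proj(d,bw(*p)))
go(bw(-.0535,0,.112),5.2)"
```

```text
t 2.2 pos [0.4929 0.1809 0.1999] box [-0.0551  0.0002  0.1999] F [-1.1633 -0.2247  0.0228] gap 0.7031330455408017 joints [ 12.0213  -8.3916 108.9104   0.0188  79.523    6.6348]
[320.1752 260.0537]
[320.731   52.7133]
[319.4749 507.6376]
shift cm [8.7885 0.026  0.0523] turn 0.0016376946920365182
```

View pics/w1.png

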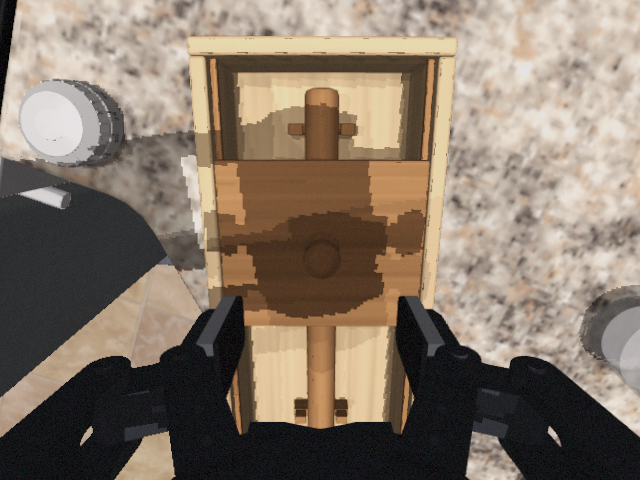

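The wrist view shows the knob at (322,259), against a prediction of (320,260), so I can descend.

step_arm(motion=[[[2,0.05,0,0],[4,0.05,0,0],[6,0.05,0,0],[7.5,0.05,0,0],[8.4,0.05,0,0],[8.8,0.05,0,0],[8.8,0.05,0,0]]])

```text
clock: 2.95
position: [0.4933, 0.179, 0.1122]
ee_rot: [[-0.0, 0.996, 0.091], [-0.0, 0.091, -0.996], [-1.0, -0.0, 0.0]]
ft_force: [-0.7, -0.4, 0.1]
finger_gap: 0.7
```

step_arm(motion=[[[0,0,0,0],[0,0,0,0],[0,0,0,0],[0,0,0,0],[0,0,0,0],[0,0,0,0]]], claw=1.5, squeeze=25)

```text
clock: 3.55
position: [0.4938, 0.1794, 0.1133]
ee_rot: [[0.001, 0.996, 0.091], [0.0, 0.091, -0.996], [-1.0, 0.001, -0.0]]
ft_force: [-2.4, -0.2, 5.0]
finger_gap: 0.24
```

```bash
python3 -c "
from h import *
st()
d=imaging.snapshot('side');crop(d['pixels'],230,180,350,300,5,'pics/s2.png')"
```

```text
t 3.55 pos [0.4938 0.1794 0.1133] box [-0.0535  0.001   0.1133] F [-2.3755 -0.2311  4.9939] gap 0.240360947962682 joints [ 11.8474  -2.9447 112.6795   0.0008  70.1988   6.63  ]
```

View pics/s2.png

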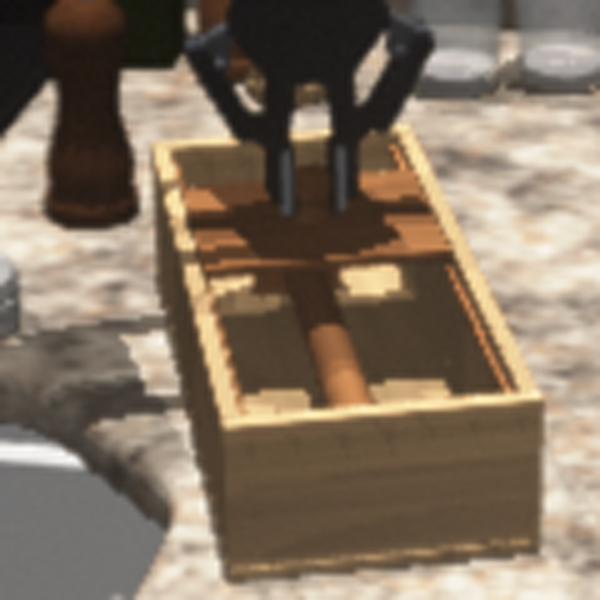

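The side crop shows the fingers straddling the knob. Next I slide the cover home along tool −z.

step_arm(motion=[[[0,0,-0.5,0],[0,0,-1.2,0],[0,0,-2,0],[0,0,-2.8,0],[0,0,-3.6,0],[0,0,-4.3,0],[0,0,-4.9,0],[0,0,-5.3,0],[0,0,-5.6,0],[0,0,-5.8,0],[0,0,-5.9,0],[0,0,-5.9,0]]])

```text
clock: 4.8
position: [0.4885, 0.2367, 0.1133]
ee_rot: [[0.001, 0.996, 0.091], [-0.004, 0.091, -0.996], [-1.0, 0.0, 0.004]]
ft_force: [-1.7, -6.8, 6.8]
finger_gap: 0.24
```

```bash
python3 -c "
from h import *
st()
d=imaging.snapshot('top');crop(d['pixels'],195,205,375,305,4.4,'pics/t3.png')"
```

```text
t 4.8 pos [0.4885 0.2367 0.1133] box [-0.111   0.0009  0.1133] F [-1.733  -6.7759  6.7967] gap 0.24014044841679086 joints [ 18.0966  -0.4621 110.2577  -0.2381  70.2304  12.934 ]
```

View pics/t3.png

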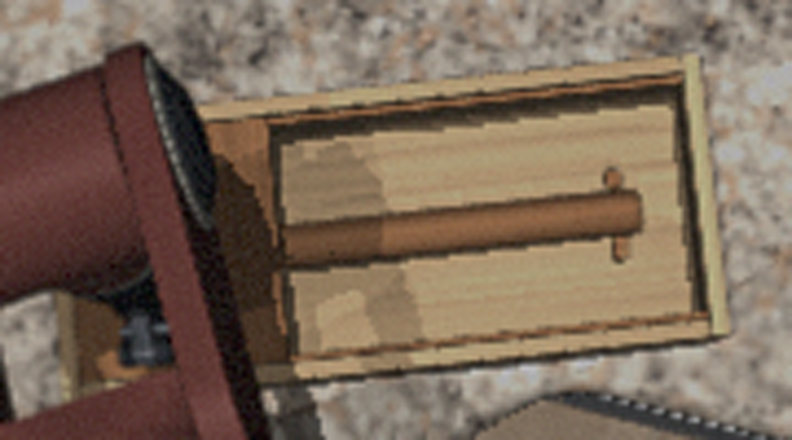

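The knob is at box x ≈ -111 mm and the force has reached 6.8 N, so the cover is probably against its stop. I'll nudge a little further to confirm it.

step_arm(motion=[[[0,0,-0.2,0],[0,0,-0.4,0],[0,0,-0.4,0],[0,0,-0.4,0]]])

```text
clock: 5.25
position: [0.4885, 0.237, 0.1132]
ee_rot: [[0.0, 0.996, 0.091], [-0.012, 0.091, -0.996], [-1.0, -0.001, 0.012]]
ft_force: [-2.2, -20.7, 11.2]
finger_gap: 0.238
```

```bash
python3 -c "
from h import *
st()"
```

```text
t 5.25 pos [0.4885 0.237  0.1132] box [-0.1114  0.0009  0.1132] F [ -2.191  -20.6728  11.1731] gap 0.238064585228644 joints [ 18.3478  -0.2958 110.1012  -0.7238  70.4012  13.3464]
```

step_arm(motion=[[[0,0,0.3,0],[0,0,0.55,0],[0,0,0.55,0]]])

```text
clock: 5.55
position: [0.4886, 0.2362, 0.1133]
ee_rot: [[0.001, 0.996, 0.091], [-0.0, 0.091, -0.996], [-1.0, 0.001, 0.0]]
ft_force: [-1.2, -2.0, 5.2]
finger_gap: 0.238
```

step_arm(motion=[[[0,0,0,0],[0,0,0,0],[0,0,0,0],[-1,0,0,0],[-3,0,0,0],[-6,0,0,0],[-9,0,0,0],[-9.5,0,0,0]]], claw=5.5)

```text
clock: 6.35
position: [0.4904, 0.2374, 0.2128]
ee_rot: [[0.008, 0.996, 0.091], [0.003, 0.091, -0.996], [-1.0, 0.008, -0.002]]
ft_force: [0.7, 0.1, 0.6]
finger_gap: 0.648
```

```bash
python3 -c "
from h import *
st();go(bw(.098,0.0007,.14),5.2)"
```

```text
t 6.35 pos [0.4904 0.2374 0.2128] box [-0.1116  0.0028  0.2128] F [0.7194 0.0597 0.5811] gap 0.6476120256295298 joints [ 18.0009  -6.5198 105.9533   0.0026  80.0706  12.7778]
shift cm [ 7.235  -0.2818 20.9724] turn 0.00038735449930493737
```

step_arm(motion=[[[0,0,3,0],[0,0,7,0],[1,0,11,0],[2.5,0,15,0],[4,0,18,0],[5.5,0,20,0],[6.5,0,20.8,0],[6.8,0,20.9,0],[6.8,0,20.9,0]]], claw=4.8)

```text
clock: 7.25
position: [0.5067, 0.029, 0.1387]
ee_rot: [[-0.001, 0.996, 0.091], [0.001, 0.091, -0.996], [-1.0, -0.001, -0.001]]
ft_force: [-0.4, 0.0, -0.2]
finger_gap: 0.559
```

```bash
python3 -c "
from h import *
st();go(bw(.098,0.0007,.0455),5.2)
d=imaging.snapshot('wrist');cv2.imwrite('pics/w4.png',d['pixels'])
for p in [(.098,0,.046),(.125,0,.032),(-.055,0,.084),(.1373,0,.034)]: print(proj(d,bw(*p)))
d=imaging.snapshot('top');crop(d['pixels'],195,205,375,305,4.4,'pics/t4.png')"
```

```text
t 7.25 pos [0.5067 0.029  0.1387] box [0.0974 0.0002 0.1387] F [-0.4393  0.0081 -0.1677] gap 0.5591839839112285 joints [ -5.1446  -7.2534 114.0404   0.0256  73.2891 -10.3823]
shift cm [9.3216 0.0609 0.0629] turn 0.0005311690571386601
[320.1731 256.7017]
[320.1962 290.3152]
[ 320.0536 -100.1706]
[320.1937 309.6116]
```

View pics/w4.png

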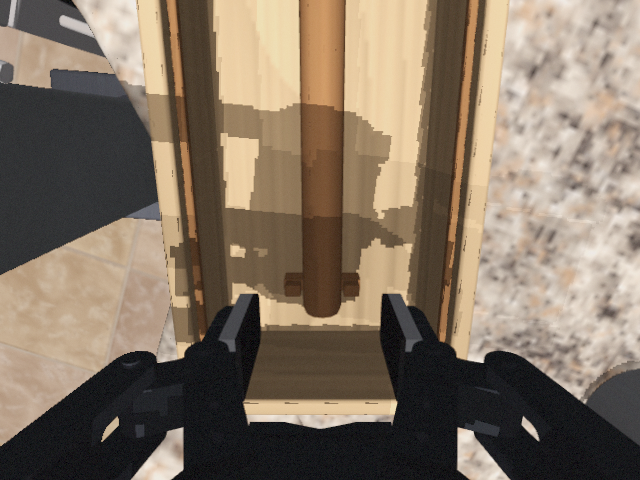

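View pics/t4.png

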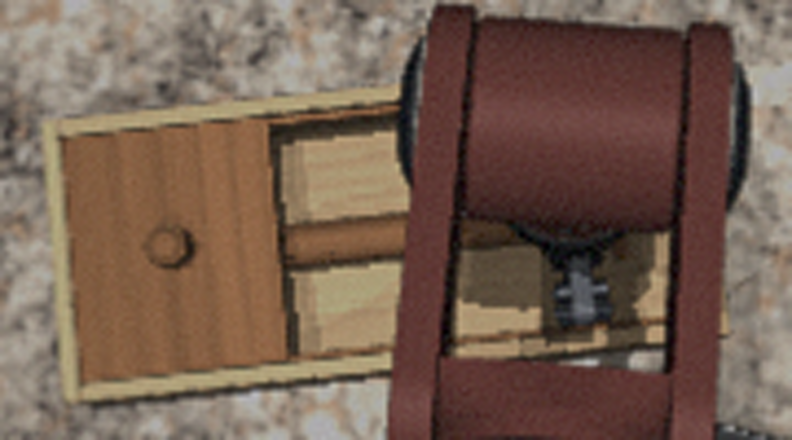

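The cover is fully home in the top view, knob at (169,247). The wrist view shows the lead end at (322,317) and the saddle cheeks at rows 273-297, so I can descend beside the saddle.

step_arm(motion=[[[2,0.08,-0.1,0],[4,0.08,-0.1,0],[6,0.08,-0.1,0],[7.5,0.08,-0.1,0],[8.6,0.08,-0.1,0],[9.2,0.08,-0.1,0],[9.4,0.08,-0.1,0],[9.4,0.08,-0.1,0]]])

```text
clock: 8.15
position: [0.5082, 0.0295, 0.0456]
ee_rot: [[0.001, 0.996, 0.091], [-0.0, 0.091, -0.996], [-1.0, 0.001, 0.0]]
ft_force: [0.3, -0.9, -0.2]
finger_gap: 0.564
```

```bash
python3 -c "
from h import *
st();go(bw(.096,0.0007,.0455),5.2)
d=imaging.snapshot('wrist');cv2.imwrite('pics/w5.png',d['pixels'])"
```

```text
t 8.15 pos [0.5082 0.0295 0.0456] box [0.0971 0.0017 0.0456] F [ 0.2604 -0.9262 -0.1792] gap 0.5643947912648194 joints [ -5.0608   0.6683 116.5699  -0.0008  62.7281 -10.2782]
shift cm [ 0.0137 -0.0982 -0.1068] turn 0.0003104265976167404
```

View pics/w5.png

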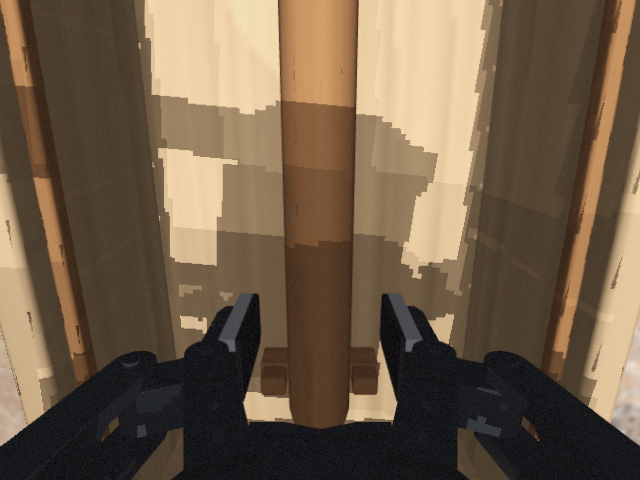

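The pin is centred between the pads and the saddle is clear beyond them at about row 350. I close gently.

step_arm(motion=[[[0,-0.06,-0.1,0],[0,-0.06,-0.1,0],[0,-0.06,-0.1,0],[0,-0.06,-0.1,0],[0,-0.06,-0.1,0],[0,-0.06,-0.1,0]]], claw=1.5, squeeze=20)

```text
clock: 8.8
position: [0.5075, 0.0304, 0.0459]
ee_rot: [[0.001, 0.996, 0.091], [0.0, 0.091, -0.996], [-1.0, 0.001, 0.0]]
ft_force: [-1.0, 0.8, 5.9]
finger_gap: 0.271
```

step_arm(motion=[[[-0.3,0,0,0],[-0.7,0,0,0],[-1.1,0,0,0],[-1.5,0,0,0],[-1.5,0,0,0]]])

```text
clock: 9.3
position: [0.5076, 0.0303, 0.061]
ee_rot: [[0.001, 0.996, 0.091], [-0.0, 0.091, -0.996], [-1.0, 0.001, 0.0]]
ft_force: [-0.4, -0.7, -1.1]
finger_gap: 0.272
```

```bash
python3 -c "
from h import *
st()
d=imaging.snapshot('wrist');cv2.imwrite('pics/w6.png',d['pixels'])
d=imaging.snapshot('side');crop(d['pixels'],230,180,350,300,5,'pics/s6.png')"
```

```text
t 9.3 pos [0.5076 0.0303 0.061 ] box [0.0962 0.0012 0.061 ] F [-0.3771 -0.6687 -1.12  ] gap 0.27220852167260084 joints [ -4.9687  -0.8902 116.3808  -0.0058  64.4383 -10.1794]
```

View pics/w6.png

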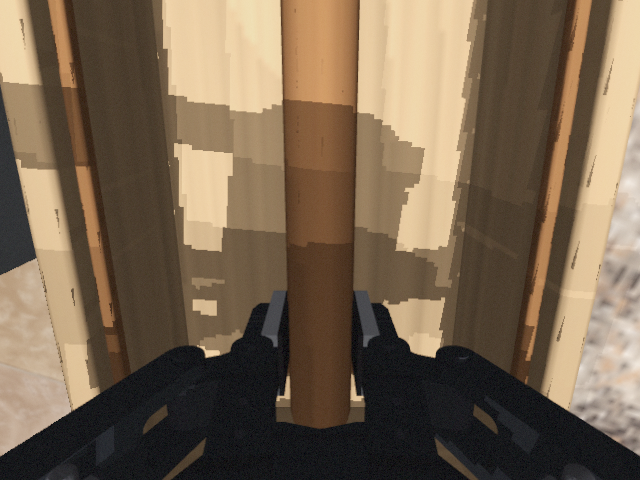

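View pics/s6.png

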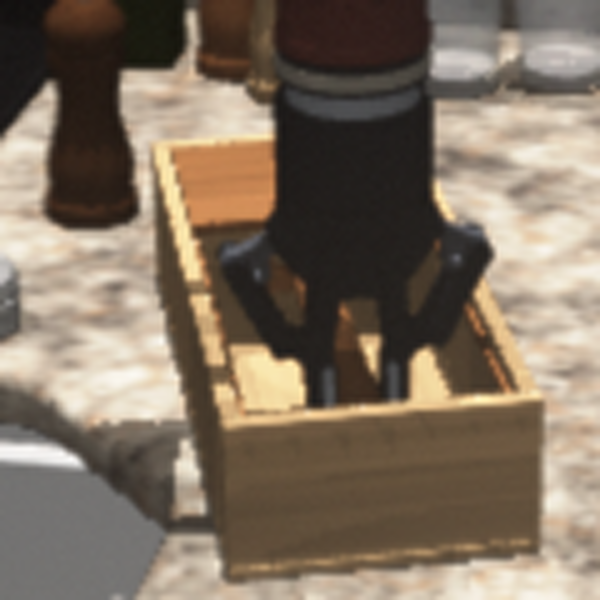

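The measured load is about 1.1 N, the pin's full weight, so the pin came up level and did not pivot in the pads. I'll ease the grip with the opening so the tail can swing down by gravity.

step_arm(motion=[[[0,0,0,0],[0,0,0,0],[0,0,0,0]]], claw=2.28)

```text
clock: 9.7
position: [0.507, 0.0304, 0.0601]
ee_rot: [[-0.0, 0.996, 0.091], [0.0, 0.091, -0.996], [-1.0, -0.0, -0.0]]
ft_force: [-1.5, 0.3, -1.6]
finger_gap: 0.269
```

```bash
python3 -c "
from h import *
st();print(manip.observe()['ft_torque'])"
```

```text
t 9.7 pos [0.507  0.0304 0.0601] box [0.096  0.0006 0.0601] F [-1.5384  0.2881 -1.5565] gap 0.2691959550986863 joints [ -4.9663  -0.8311 116.4203   0.0008  64.4309 -10.1829]
[-0.1436 -0.0373 -0.0002]
```

step_arm(motion=[[[0,0,0,0],[0,0,0,0],[0,0,0,0]]], claw=2.32)

```text
clock: 10.0
position: [0.5071, 0.0304, 0.0603]
ee_rot: [[-0.0, 0.996, 0.091], [-0.0, 0.091, -0.996], [-1.0, -0.0, 0.0]]
ft_force: [0.5, -0.2, -0.7]
finger_gap: 0.271
```

```bash
python3 -c "
from h import *
st();print(manip.observe()['ft_torque'])"
```

```text
t 10.0 pos [0.5071 0.0304 0.0603] box [0.0961 0.0007 0.0603] F [ 0.5457 -0.1621 -0.6566] gap 0.2714844906874554 joints [ -4.9662  -0.8412 116.4096  -0.0004  64.4319 -10.1821]
[-0.1408 -0.0579  0.0431]
```

step_arm(motion=[[[0,0,0,0],[0,0,0,0],[0,0,0,0]]], claw=2.36)

```text
clock: 10.3
position: [0.5072, 0.0304, 0.0603]
ee_rot: [[0.0, 0.996, 0.091], [0.0, 0.091, -0.996], [-1.0, 0.0, -0.0]]
ft_force: [-0.2, 1.1, -1.6]
finger_gap: 0.281
```

```bash
python3 -c "
from h import *
st();print(manip.observe()['ft_torque'])"
```

```text
t 10.3 pos [0.5072 0.0304 0.0603] box [0.096  0.0008 0.0603] F [-0.1809  1.1295 -1.6127] gap 0.28085874035202024 joints [ -4.9659  -0.8442 116.4071   0.0079  64.4346 -10.1831]
[0.0404 0.0201 0.0614]
```

step_arm(motion=[[[0,0,0,0],[0,0,0,0],[0,0,0,0]]], claw=2.39)

```text
clock: 10.6
position: [0.5071, 0.0304, 0.0603]
ee_rot: [[-0.0, 0.996, 0.091], [0.0, 0.091, -0.996], [-1.0, -0.0, -0.0]]
ft_force: [0.3, 0.2, -1.1]
finger_gap: 0.276
```

```bash
python3 -c "
from h import *
st();print(manip.observe()['ft_torque'])"
```

```text
t 10.6 pos [0.5071 0.0304 0.0603] box [0.096  0.0007 0.0603] F [ 0.3108  0.1718 -1.0585] gap 0.27626347233479054 joints [ -4.9678  -0.8437 116.4114   0.0043  64.4331 -10.1803]
[-0.0722  0.017  -0.0127]
```

```bash
python3 -c "
from h import *
d=imaging.snapshot('wrist');cv2.imwrite('pics/w7.png',d['pixels'])
d=imaging.snapshot('side');crop(d['pixels'],230,180,350,300,5,'pics/s7.png')
st();print(manip.observe()['ft_torque'])"
```

```text
t 10.7 pos [0.5072 0.0304 0.0603] box [0.096  0.0008 0.0603] F [-0.1718 -0.1614 -1.3405] gap 0.2800316483010714 joints [ -4.9641  -0.8461 116.4103   0.0028  64.4309 -10.1834]
[0.0153 0.0049 0.033 ]
```

View pics/w7.png

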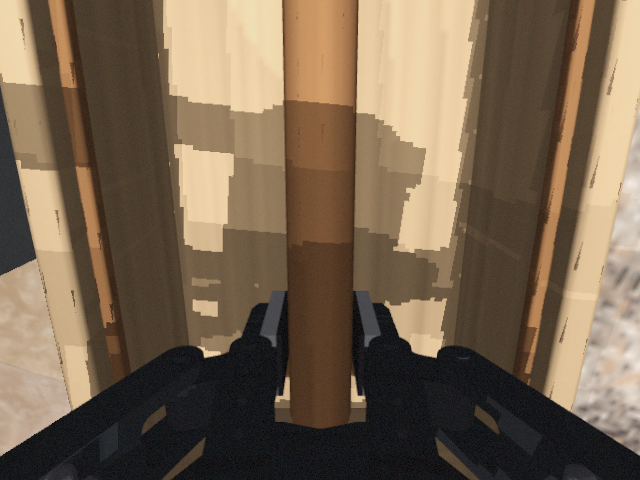

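View pics/s7.png

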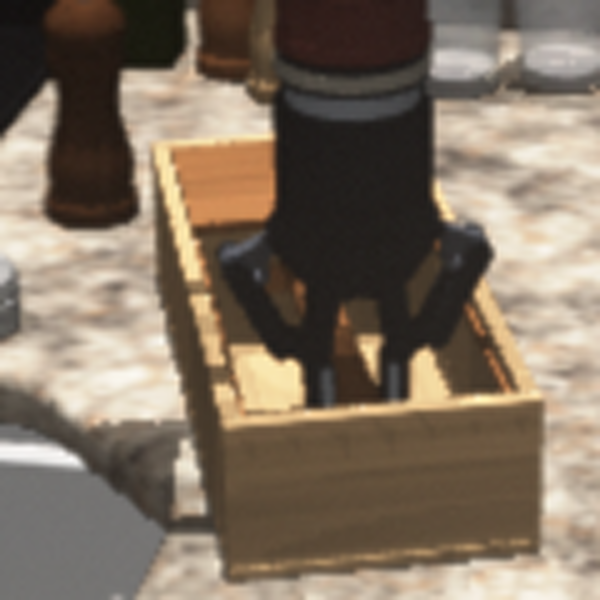

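The pin's far width shrank from 78 to 74 px and the moment is near zero, so the tail has dropped to its saddle and the pin now pivots. I raise the lead along an arc.

step_arm(motion=[[[-0.3,0,0,0],[-0.7,0,0,0],[-1.1,0,-0.1,0],[-1.5,0,-0.1,0],[-1.9,0,-0.2,0],[-2.3,0,-0.3,0],[-2.3,0,-0.3,0]]])

```text
clock: 11.4
position: [0.5074, 0.0335, 0.0842]
ee_rot: [[0.001, 0.996, 0.091], [-0.0, 0.091, -0.996], [-1.0, 0.001, 0.0]]
ft_force: [0.5, -0.1, -0.6]
finger_gap: 0.281
```

```bash
python3 -c "
from h import *
st();print(manip.observe()['ft_torque'])
d=imaging.snapshot('wrist');cv2.imwrite('pics/w8.png',d['pixels'])
d=imaging.snapshot('side');crop(d['pixels'],230,180,350,300,5,'pics/s8.png')"
```

```text
t 11.4 pos [0.5074 0.0335 0.0842] box [0.093  0.0012 0.0842] F [ 0.4925 -0.135  -0.627 ] gap 0.280882012810846 joints [ -4.615   -2.976  115.8407   0.0056  67.0547  -9.8462]
[-0.0423  0.1194  0.057 ]
```

View pics/w8.png

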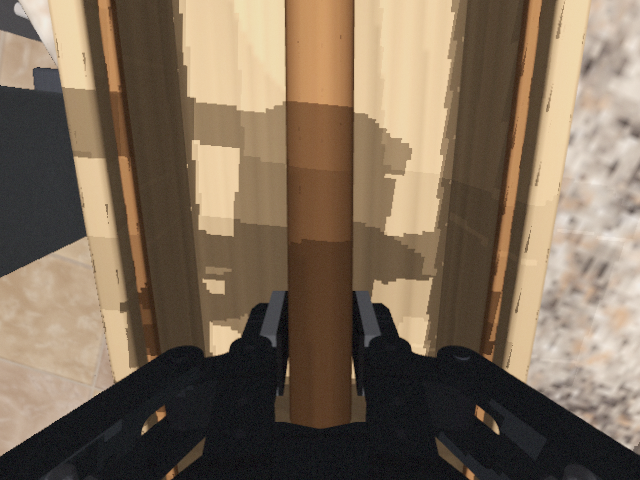

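View pics/s8.png

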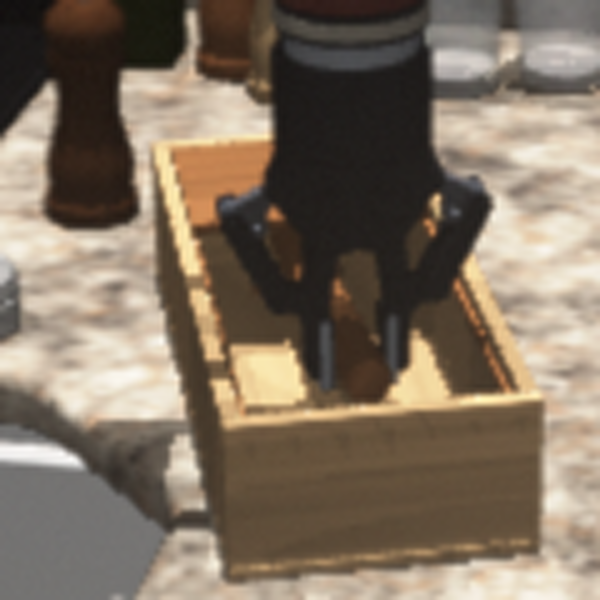

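The pin tilts as intended: its far width is down to 68 px and the load is only 0.6 N. I continue raising.

step_arm(motion=[[[-0.3,0,0,0],[-0.7,0,-0.1,0],[-1.1,0,-0.1,0],[-1.5,0,-0.2,0],[-1.9,0,-0.3,0],[-2.3,0,-0.4,0],[-2.4,0,-0.4,0],[-2.4,0,-0.4,0]]])

```text
clock: 12.3
position: [0.5066, 0.0374, 0.1076]
ee_rot: [[0.001, 0.996, 0.091], [-0.0, 0.091, -0.996], [-1.0, 0.001, 0.0]]
ft_force: [0.1, -0.1, -0.0]
finger_gap: 0.283
```

```bash
python3 -c "
from h import *
st();print(manip.observe()['ft_torque'])
d=imaging.snapshot('wrist');cv2.imwrite('pics/w9.png',d['pixels'])
np.save('w9R.npy',np.c_[d['R'],d['t']])
d=imaging.snapshot('side');crop(d['pixels'],230,180,350,300,5,'pics/s9.png')"
```

```text
t 12.3 pos [0.5066 0.0374 0.1076] box [0.0891 0.0009 0.1076] F [ 0.086  -0.1422 -0.0081] gap 0.28280360392236276 joints [ -4.1761  -4.9413 115.1735  -0.0042  69.7371  -9.3932]
[-0.0298 -0.0136  0.0234]
```

View pics/w9.png

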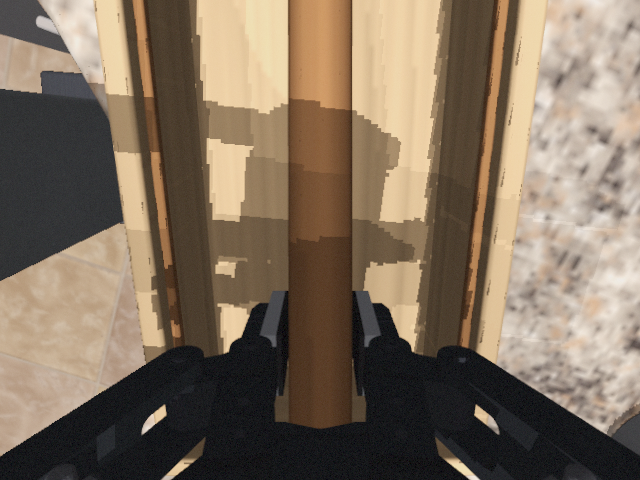

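View pics/s9.png

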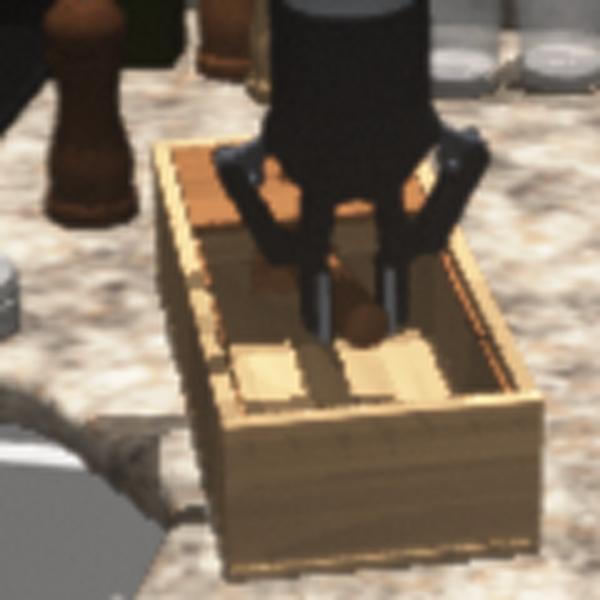

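The pin is tilted and its lead end shows at side crop (364,324), with about 0 N on the wrist. I'll estimate the tilt.

```bash
python3 -c "
from h import *
d=imaging.snapshot('side')
c,r=ray(d,(364.5)/5-.5+230,(324.5)/5-.5+180)
n=np.r_[V,0];k=((np.r_[BC,0]-c)@n+.001)/(r@n);P=c+k*r;print('lead',tob(P))
w=imaging.snapshot('wrist')
# pin tilt candidates: compare widths at row 5 and row 250 & edges
for th in (10,12,14,16,18):
  for zoff in (-.0115,):
    g=np.array([.0891,.0009,.1076+zoff]);o=[]
    for s in (-.02,-.06,-.1,-.14):
      ax=np.array([g[0]+s*np.cos(np.radians(th)),g[1],g[2]+s*np.sin(np.radians(th))])
      a,b=[proj(w,bw(ax[0],ax[1]+e,ax[2])) for e in(-.012,.012)]
      o.append((round(a[1]),round(b[0]-a[0],1)))
    print(th,o)
"
```

```text
lead [0.1201 0.001  0.1001]
10 [(274, np.float64(66.2)), (162, np.float64(68.3)), (43, np.float64(70.3)), (-82, np.float64(72.1))]
12 [(273, np.float64(65.9)), (162, np.float64(67.3)), (47, np.float64(68.6)), (-71, np.float64(69.5))]
14 [(273, np.float64(65.5)), (163, np.float64(66.3)), (51, np.float64(66.9)), (-61, np.float64(67.1))]
16 [(273, np.float64(65.2)), (164, np.float64(65.3)), (55, np.float64(65.2)), (-52, np.float64(64.9))]
18 [(273, np.float64(64.9)), (165, np.float64(64.4)), (60, np.float64(63.7)), (-42, np.float64(62.8))]
```

The tilt is about 15-16°, inside the usable window of 11-17.5°. I firm up the grip, then draw the pin out along its axis.

step_arm(motion=[[[0,0,0,0],[0,0,0,0],[0,0,0,0],[-0.3,0,0,0]]], claw=1.5, squeeze=40)

```text
clock: 12.9
position: [0.5061, 0.0374, 0.1099]
ee_rot: [[-0.001, 0.996, 0.091], [0.0, 0.091, -0.996], [-1.0, -0.001, -0.0]]
ft_force: [-0.1, 0.3, -0.8]
finger_gap: 0.265
```

step_arm(motion=[[[-0.1,0,0.5,0],[-0.4,0,1.5,0],[-0.7,0,2.5,0],[-0.95,0,3.5,0],[-1.2,0,4.5,0],[-1.2,0,4.5,0]]])

```text
clock: 13.5
position: [0.5111, -0.009, 0.123]
ee_rot: [[0.001, 0.996, 0.089], [-0.0, 0.089, -0.996], [-1.0, 0.001, 0.001]]
ft_force: [-0.4, 0.1, -2.3]
finger_gap: 0.263
```

```bash
python3 -c "
from h import *
st();print(manip.observe()['ft_torque'])
d=imaging.snapshot('side');crop(d['pixels'],230,180,350,300,5,'pics/s10.png')"
```

```text
t 13.5 pos [ 0.5111 -0.009   0.123 ] box [0.1356 0.0011 0.123 ] F [-0.3878  0.0872 -2.2755] gap 0.2633864392771049 joints [ -9.3444  -5.686  114.2441  -0.0179  71.3716 -14.439 ]
[-0.0734 -0.031  -0.0096]
```

View pics/s10.png

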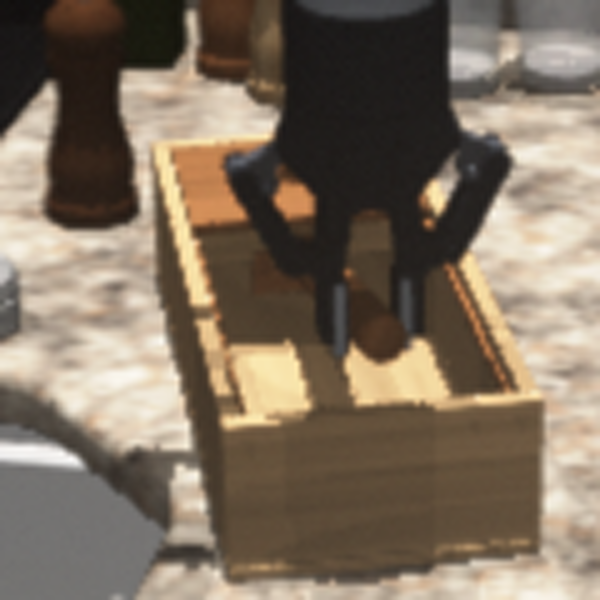

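```bash
python3 -c "
from h import *
d=imaging.snapshot('side')
for p in((380,338),):
  c,r=ray(d,(p[0]+.5)/5-.5+230,(p[1]+.5)/5-.5+180)
  n=np.r_[V,0];k=((np.r_[BC,0]-c)@n+.001)/(r@n);P=c+k*r;print('lead',tob(P))
g=(.1356,.001)
for th in(12,14,16):
  for a in(.115-.0,.111,.107):
    L=bw(.1356+.0405*np.cos(np.radians(th)),.001,a+.0405*np.sin(np.radians(th)));q=(proj(d,L)-[230,180])*5+2;print(th,a,q)
"
```

```text
lead [0.1665 0.001  0.1152]
12 0.115 [383.0191 329.9376]
12 0.111 [383.0994 337.8721]
12 0.107 [383.1797 345.7846]
14 0.115 [382.8737 326.8974]
14 0.111 [382.9542 334.838 ]
14 0.107 [383.0346 342.7568]
16 0.115 [382.7108 323.8339]
16 0.111 [382.7915 331.7805]
16 0.107 [382.8721 339.7051]
```

The lead passes the far rim with about 20 mm to spare, so I continue drawing.

step_arm(motion=[[[-0.2,0,0.7,0],[-0.5,0,2,0],[-0.9,0,3.5,0],[-1.3,0,5,0],[-1.7,0,6.5,0],[-2.1,0,8,0],[-2.5,0,9.5,0],[-2.7,0,10.2,0],[-2.7,0,10.2,0]]])

```text
clock: 14.5
position: [0.5202, -0.1102, 0.1498]
ee_rot: [[0.001, 0.996, 0.089], [-0.0, 0.089, -0.996], [-1.0, 0.001, 0.0]]
ft_force: [0.4, 0.6, -1.7]
finger_gap: 0.263
```

```bash
python3 -c "
from h import *
st();print(manip.observe()['ft_torque'])
d=imaging.snapshot('side');crop(d['pixels'],230,180,350,300,5,'pics/s11.png')
d=imaging.snapshot('top');crop(d['pixels'],195,205,375,305,4.4,'pics/t11.png')"
```

```text
t 14.5 pos [ 0.5202 -0.1102  0.1498] box [0.2373 0.001  0.1498] F [ 0.3932  0.6074 -1.7452] gap 0.2633447419640815 joints [-19.9858  -4.6044 110.4587   0.0043  74.0963 -25.1106]
[-0.0941 -0.0441 -0.053 ]
```

View pics/s11.png

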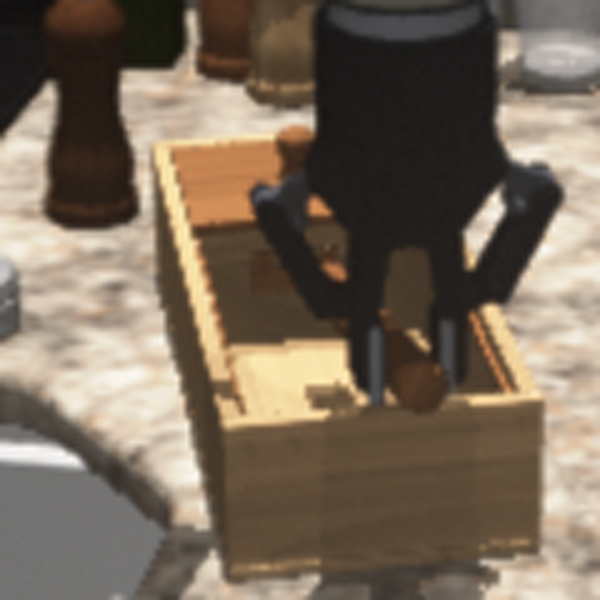

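View pics/t11.png

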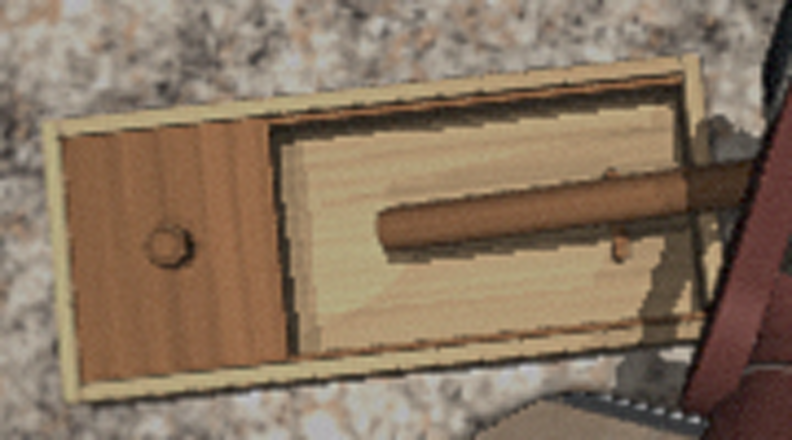

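The tail is clear of the cover at (380,230), and the cover is still home. To level the pin, I'll rest its tail lightly on the far rim with a slack grip and lower the lead end. First I move out further.

step_arm(motion=[[[-1,0,0.5,0],[-2,0,1.5,0],[-3,0,3,0],[-3.2,0,5,0],[-3.2,0,7,0],[-3.2,0,9,0],[-3.2,0,11,0],[-3.2,0,12.5,0],[-3.2,0,13.3,0],[-3.2,0,13.5,0],[-3.2,0,13.5,0]]])

```text
clock: 15.7
position: [0.5321, -0.2434, 0.1812]
ee_rot: [[-0.0, 0.996, 0.091], [0.0, 0.091, -0.996], [-1.0, -0.0, -0.001]]
ft_force: [-0.2, 0.0, -0.9]
finger_gap: 0.267
```

step_arm(motion=[[[0.4,0,0,0],[0.8,0,0,0],[1.2,0,0,0],[1.2,0,0,0]]], squeeze=20)

```text
clock: 16.1
position: [0.5316, -0.2428, 0.1681]
ee_rot: [[-0.002, 0.996, 0.091], [0.001, 0.091, -0.996], [-1.0, -0.001, -0.001]]
ft_force: [-0.6, -1.0, -2.0]
finger_gap: 0.266
```

```bash
python3 -c "
from h import *
st();print(manip.observe()['ft_torque'])
d=imaging.snapshot('side');crop(d['pixels'],230,180,380,300,5,'pics/s12.png')
d=imaging.snapshot('top');crop(d['pixels'],320,205,500,305,4.4,'pics/t12.png')"
```

```text
t 16.1 pos [ 0.5316 -0.2428  0.1681] box [0.3703 0.0004 0.1681] F [-0.575  -1.0218 -1.9742] gap 0.266004566183919 joints [-31.8371   1.621  102.4975   0.0045  75.9897 -37.0824]
[-0.0976 -0.0267  0.0339]
```

View pics/s12.png

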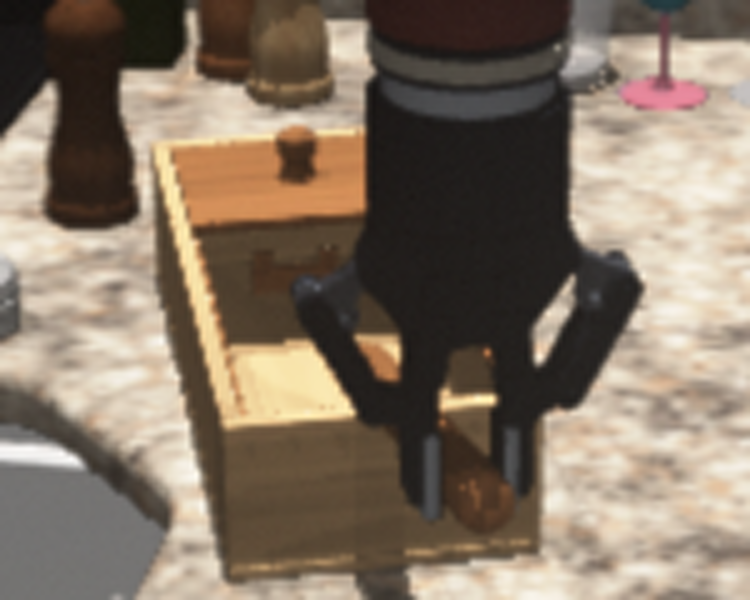

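View pics/t12.png

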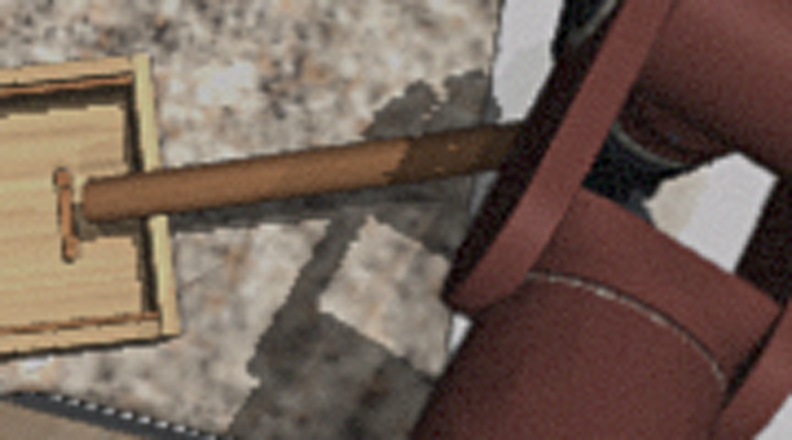

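The tail lies just inside the far rim at top crop (85,200). I lower slowly until it touches.

step_arm(motion=[[[0.2,0,0,0],[0.4,0,0,0],[0.4,0,0,0]]], claw=2.3)

```text
clock: 16.5
position: [0.5321, -0.2434, 0.1652]
ee_rot: [[-0.0, 0.996, 0.091], [0.0, 0.091, -0.996], [-1.0, -0.0, -0.0]]
ft_force: [0.6, 0.7, -0.7]
finger_gap: 0.268
```

```bash
python3 -c "
from h import *
st();print(manip.observe()['ft_torque'])"
```

```text
t 16.5 pos [ 0.5321 -0.2434  0.1652] box [0.371  0.0008 0.1652] F [ 0.6062  0.7012 -0.683 ] gap 0.2677289158420748 joints [-31.8713   1.8251 102.591    0.0157  75.5966 -37.0794]
[ 0.083  -0.0401 -0.0309]
```

step_arm(motion=[[[0.2,0,0,0],[0.4,0,0,0],[0.4,0,0,0]]])

```text
clock: 16.8
position: [0.5321, -0.2434, 0.1611]
ee_rot: [[-0.0, 0.996, 0.091], [0.0, 0.091, -0.996], [-1.0, -0.0, -0.0]]
ft_force: [-0.3, 0.2, 1.1]
finger_gap: 0.272
```

```bash
python3 -c "
from h import *
st();print(manip.observe()['ft_torque'])"
```

```text
t 16.8 pos [ 0.5321 -0.2434  0.1611] box [0.371  0.0008 0.1611] F [-0.276   0.1969  1.0943] gap 0.271745727330076 joints [-31.8743   2.0601 102.7592   0.0179  75.1982 -37.0789]
[ 0.1817 -0.0576 -0.0365]
```

The tail is in light contact at about 2 N. I slacken the grip and lower the pin to level.

step_arm(motion=[[[0.1,0,0,0],[0.3,0,0,0],[0.7,0,0.1,0],[1.1,0,0.2,0],[1.5,0,0.2,0],[1.9,0,0.3,0],[2.3,0,0.4,0],[2.6,0,0.4,0],[2.6,0,0.4,0]]], claw=2.36)

```text
clock: 17.7
position: [0.5322, -0.2474, 0.1346]
ee_rot: [[-0.001, 0.996, 0.091], [0.0, 0.091, -0.996], [-1.0, -0.001, -0.001]]
ft_force: [-0.1, 0.5, -0.5]
finger_gap: 0.277
```

```bash
python3 -c "
from h import *
st();print(manip.observe()['ft_torque'])
d=imaging.snapshot('side');crop(d['pixels'],230,180,380,300,5,'pics/s13.png')
d=imaging.snapshot('wrist');cv2.imwrite('pics/w13.png',d['pixels'])"
```

```text
t 17.7 pos [ 0.5322 -0.2474  0.1346] box [0.3749 0.0005 0.1346] F [-0.1401  0.5051 -0.4619] gap 0.2771995036597762 joints [-32.1908   3.9425 103.5155  -0.0028  72.5983 -37.3964]
[ 0.107  -0.0314  0.0097]
```

View pics/s13.png

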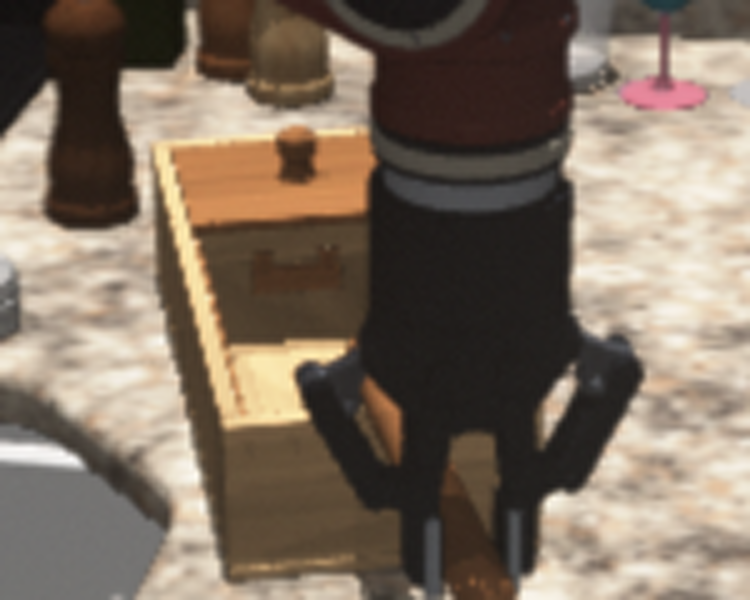

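View pics/w13.png

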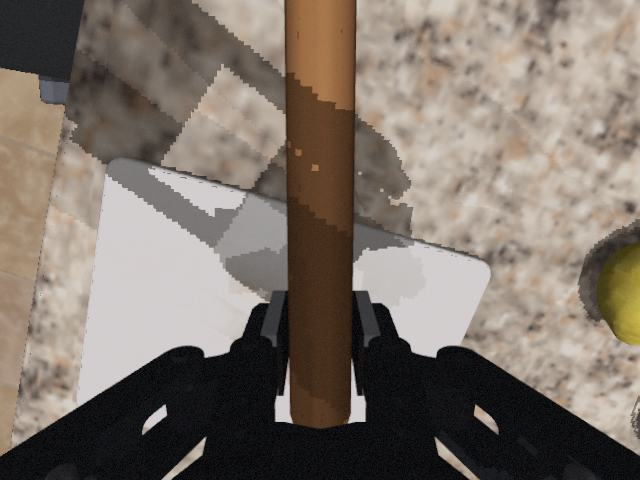

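The far width is back up to 70 px, so levelling works. I continue to the level height.

step_arm(motion=[[[0.2,0,0,0],[0.6,0,0.1,0],[1,0,0.1,0],[1.4,0,0.2,0],[1.8,0,0.2,0],[2.2,0,0.2,0],[2.6,0,0.2,0],[2.6,0,0.2,0]]])

```text
clock: 18.6
position: [0.5323, -0.2492, 0.1084]
ee_rot: [[-0.001, 0.996, 0.091], [0.001, 0.091, -0.996], [-1.0, -0.001, -0.001]]
ft_force: [0.9, -1.1, -0.3]
finger_gap: 0.274
```

```bash
python3 -c "
from h import *
st();print(manip.observe()['ft_torque'])
d=imaging.snapshot('side');cv2.imwrite('pics/s14.png',d['pixels'])
d=imaging.snapshot('wrist');cv2.imwrite('pics/w14.png',d['pixels'])
p=tob(manip.observe()['position'])
for th in(-4,-2,0,2,4):
  o=[]
  for s in(-.02,-.06,-.1,-.14):
    a,b=[proj(d,bw(p[0]+s,p[1]+e,p[2]-.0119+s*np.sin(np.radians(th)))) for e in(-.012,.012)];o.append((int(a[1]),round(float(b[0]-a[0]),1)))
  print(th,o)
"
```

```text
t 18.6 pos [ 0.5323 -0.2492  0.1084] box [0.3768 0.0004 0.1084] F [ 0.8821 -1.1272 -0.2839] gap 0.2740822444194912 joints [-32.3436   5.8389 104.2411   0.0026  69.9942 -37.5486]
[ 0.0463 -0.0123 -0.0065]
-4 [(277, 68.2), (162, 76.0), (20, 85.2), (-158, 96.1)]
-2 [(276, 67.9), (162, 74.7), (23, 82.7), (-145, 91.7)]
0 [(276, 67.5), (161, 73.5), (26, 80.3), (-133, 87.7)]
2 [(275, 67.2), (161, 72.4), (29, 78.0), (-122, 84.0)]
4 [(274, 66.9), (160, 71.3), (31, 75.9), (-112, 80.7)]
```

View pics/s14.png

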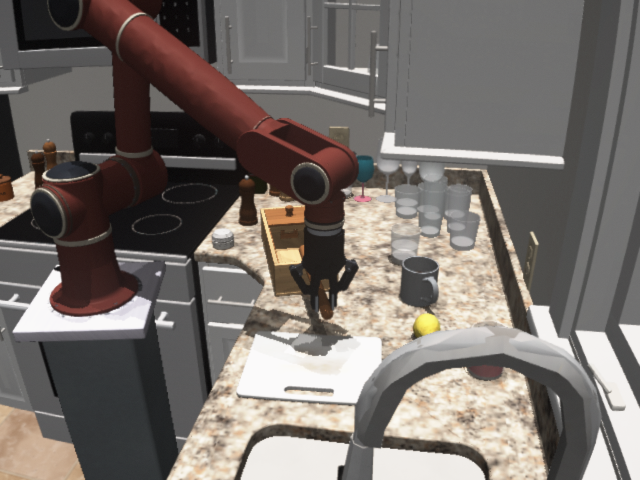

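View pics/w14.png

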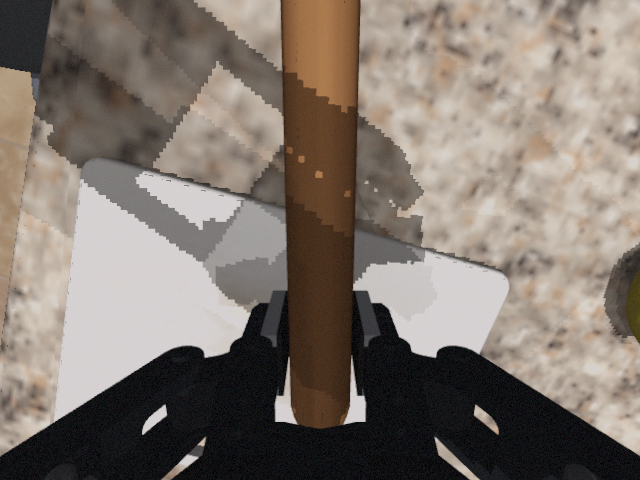

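Run:
```python
import cv2,numpy as np
for n in("w6","w14"):
    p=cv2.imread(f"pics/{n}.png")
    cv2.imwrite(f"pics/{n}z.png",cv2.resize(p[0:60,260:380],None,fx=6,fy=6,interpolation=cv2.INTER_CUBIC))
a=np.vstack([cv2.imread("pics/w6z.png")[:290],cv2.imread("pics/w14z.png")[:290]]);cv2.imwrite("pics/cmp.png",a)
```

```text
(no output)
```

View pics/cmp.png

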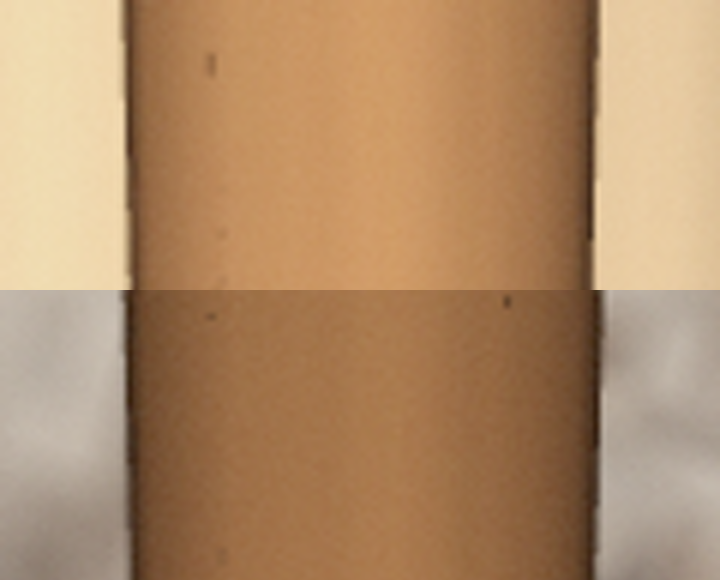

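The enlarged silhouettes in the gripped-level reference (top) and now (bottom) match, so the pin is level. I firm the grip, lift, and check.

step_arm(motion=[[[0,0,0,0],[0,0,0,0],[0,0,0,0],[-0.4,0,0,0],[-1,0,0,0],[-1.6,0,0,0],[-2.1,0,0,0],[-2.1,0,0,0]]], claw=1, squeeze=70)

```text
clock: 19.5
position: [0.5334, -0.2499, 0.1318]
ee_rot: [[0.002, 0.996, 0.091], [-0.001, 0.091, -0.996], [-1.0, 0.002, 0.002]]
ft_force: [0.7, -0.0, -1.7]
finger_gap: 0.251
```

```bash
python3 -c "
from h import *
st();print(manip.observe()['ft_torque'])
d=imaging.snapshot('wrist');cv2.imwrite('pics/w15.png',d['pixels'])
d=imaging.snapshot('top');crop(d['pixels'],320,205,500,305,4.4,'pics/t15.png')
go(np.r_[np.array([.5037,-.3243])+U*.1035,.129])
"
```

```text
t 19.5 pos [ 0.5334 -0.2499  0.1318] box [0.3776 0.0015 0.1318] F [ 0.6905 -0.0249 -1.7072] gap 0.2509501430146238 joints [-32.3396   4.2877 103.4407  -0.0036  72.125  -37.5555]
[-0.1643 -0.0299  0.0029]
shift cm [ 0.1681 -3.5766 17.5318] turn None
```

View pics/w15.png

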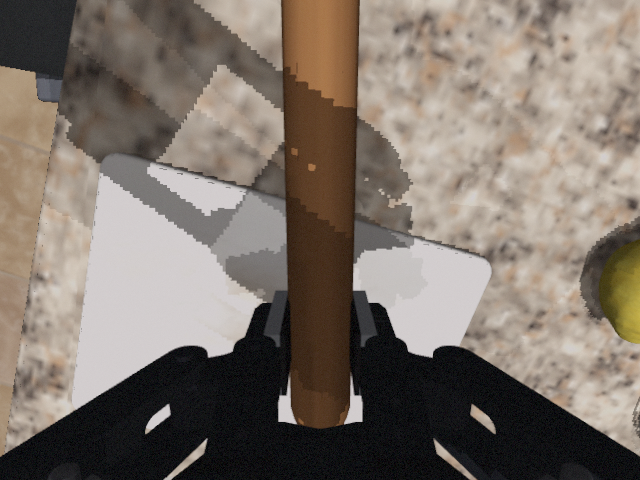

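View pics/t15.png

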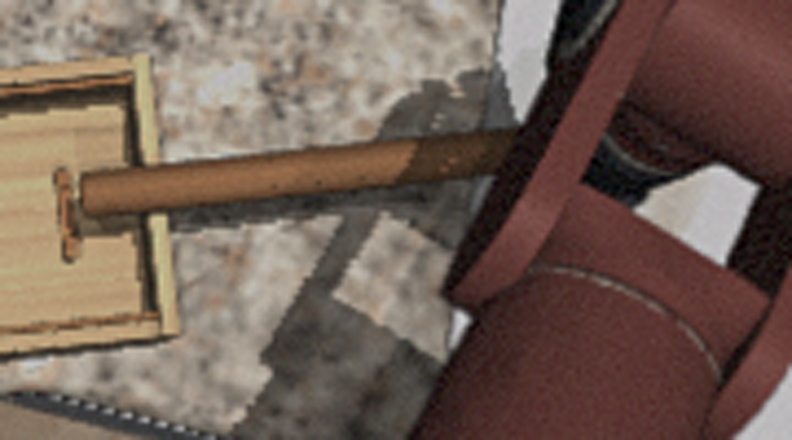

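```bash
python3 -c "
from h import *
d=imaging.snapshot('top')
P=onz(d,(83.5)/4.4-.5+320,(193.5)/4.4-.5+205,.118);print(P,tob(P), .3776-tob(P)[0])"
```

```text
[ 0.5112 -0.0032  0.118 ] [0.1299 0.0018 0.118 ] 0.2477072613195902
```

step_arm(motion=[[[0,-0.2,1,0],[0,-0.6,3,0],[0,-1.2,6,0],[0,-1.8,9,0],[0,-2.4,12,0],[0,-3,15,0],[0.1,-3.4,16.8,0],[0.2,-3.55,17.5,0],[0.2,-3.55,17.5,0],[0.2,-3.55,17.5,0]]])

```text
clock: 20.65
position: [0.5132, -0.4259, 0.1279]
ee_rot: [[-0.001, 0.996, 0.091], [0.001, 0.091, -0.996], [-1.0, -0.0, -0.001]]
ft_force: [-0.0, 0.2, -1.4]
finger_gap: 0.255
```

```bash
python3 -c "
from h import *
st();print(manip.observe()['ft_torque'])
d=imaging.snapshot('wrist');cv2.imwrite('pics/w16.png',d['pixels'])
d=imaging.snapshot('top');cv2.imwrite('pics/t16f.png',d['pixels']);crop(d['pixels'],360,175,540,325,4.4,'pics/t16.png')
d=imaging.snapshot('side');crop(d['pixels'],200,170,440,410,2.5,'pics/s16.png')
"
```

```text
t 20.65 pos [ 0.5132 -0.4259  0.1279] box [ 0.5511 -0.0345  0.1279] F [-0.0076  0.1622 -1.4364] gap 0.2550405948950844 joints [-46.0865  14.552   92.296    0.0298  73.2232 -51.3392]
[-0.1304 -0.0864  0.0561]
```

View pics/t16.png

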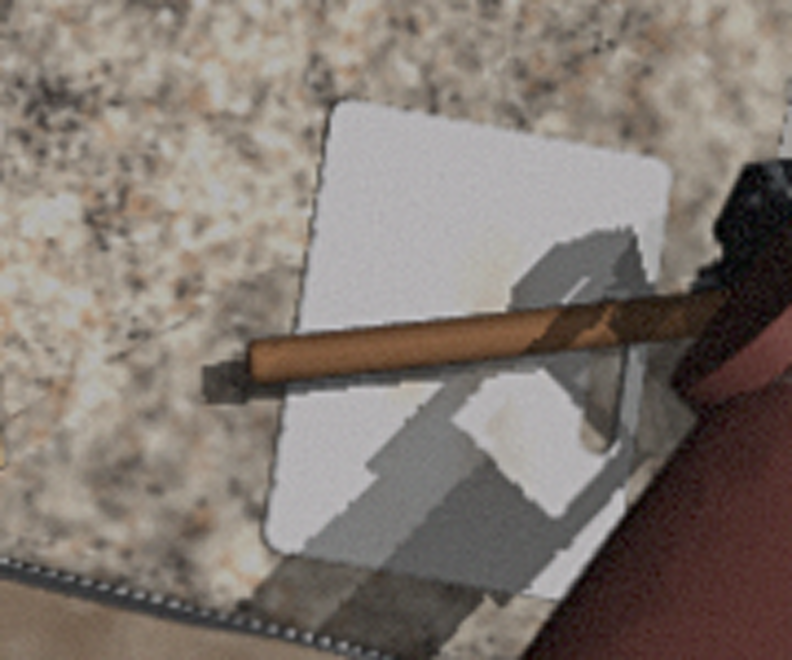

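View pics/s16.png

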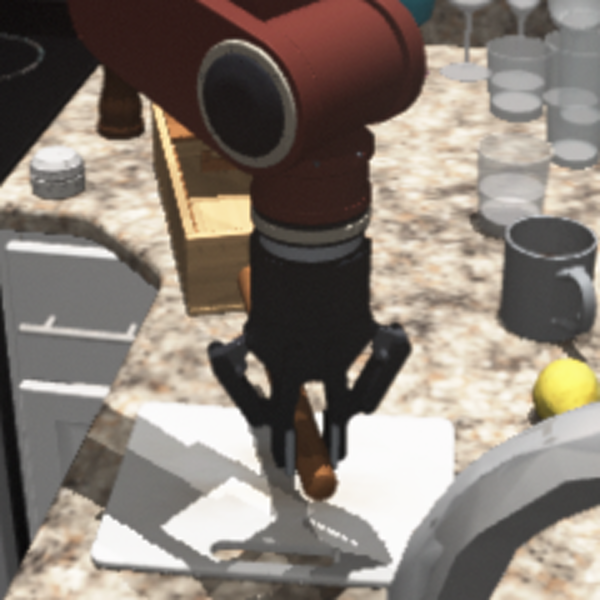

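View pics/t16f.png

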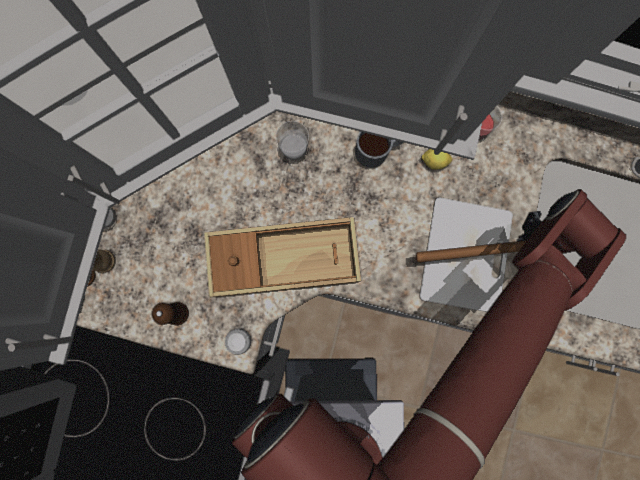

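The full top view shows the cover still home (knob at 234,262), the bystanders unmoved, and the pin over the board with its tail at crop (250,361). The side view shows the lead at crop (318,482). I'll check the position and tilt.

```bash
python3 -c "
from h import *
d=imaging.snapshot('top');s=imaging.snapshot('side')
T=onz(d,(250.5)/4.4-.5+360,(361.5)/4.4-.5+175,.116);print('tail',T,'mid',T[:2]+U*.145)
g=manip.observe()['position']
# side lead height at lead xy
L=T[:2]+U*.29;print('lead xy',L)
c,r=ray(s,(318.5)/2.5-.5+200,(480.5)/2.5-.5+170)
k=((L-c[:2])@V)/(r[:2]@V);print('lead from side',c+k*r)
for z in(.106,.111,.116,.121,.126): print(z,(proj(s,[L[0],L[1],z])-[200,170]+.5)*2.5)
w=cv2.imread('pics/w16.png');cv2.imwrite('pics/w16z.png',np.vstack([cv2.resize(cv2.imread('pics/w6.png')[:48,260:380],None,fx=6,fy=6,interpolation=2),cv2.resize(w[:48,260:380],None,fx=6,fy=6,interpolation=2)]))
crop(s['pixels'],280,300,380,380,8,'pics/s16z.png')
print(proj(s,np.r_[L,.116]))
"
```

```text
tail [ 0.4908 -0.1776  0.116 ] mid [ 0.504 -0.322]
lead xy [ 0.5171 -0.4664]
lead from side [ 0.5163 -0.457   0.1129]
0.106 [321.327  497.8345]
0.111 [321.3973 491.6997]
0.116 [321.4679 485.5286]
0.121 [321.5386 479.3212]
0.126 [321.6096 473.0771]
[328.0872 363.7115]
```

View pics/w16z.png

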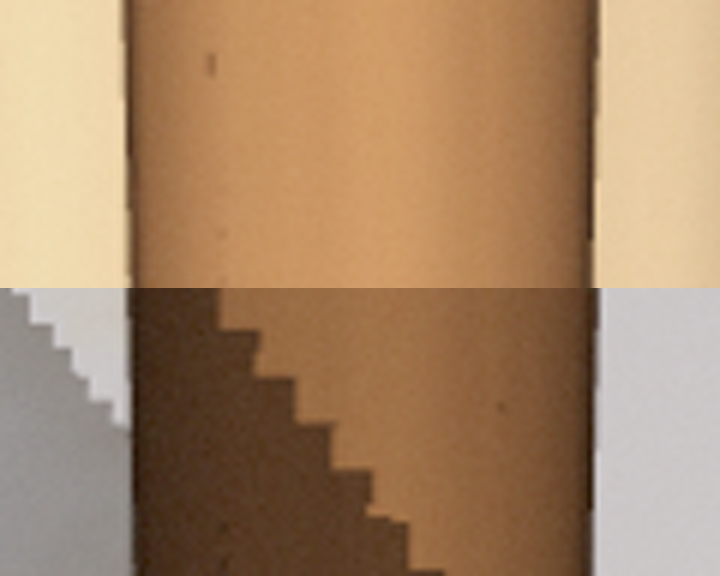

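View pics/s16z.png

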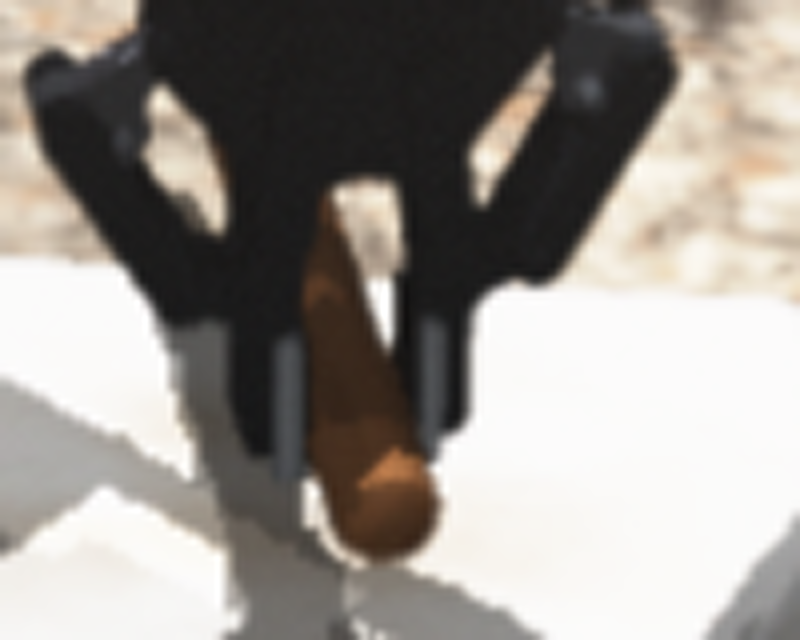

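The lead face at (328.4,363.1) matches the level prediction (328.1,363.7). The pin's middle is about 2 mm from the board centre and its axis about 10.5 cm above the board. I settle briefly and hand in.

step_arm(motion=[[[0,0,0,0],[0,0,0,0],[0,0,0,0],[0,0,0,0],[0,0,0,0]]])

```text
clock: 21.4
position: [0.5132, -0.427, 0.1283]
ee_rot: [[-0.0, 0.996, 0.091], [0.0, 0.091, -0.996], [-1.0, -0.0, -0.0]]
ft_force: [-0.2, -0.2, -1.2]
finger_gap: 0.255
```

```bash
python3 -c "
from h import *
st();print(order.close_job())"
```

```text
t 21.4 pos [ 0.5132 -0.427   0.1283] box [ 0.5521 -0.0347  0.1283] F [-0.2087 -0.2249 -1.2143] gap 0.25453954760590364 joints [-46.1411  14.5663  92.2335   0.0016  73.2026 -51.3504]
the job is handed in; nothing more can be done
None
```

I slid the cover home by its knob to its stop, drew the dough pin out slantwise, and handed the job in at 21.4 s holding the pin level over the board.

**Pin:** It came up level at first because it did not pivot in the pads. I eased the grip until the tail dropped back to its saddle, raised the lead end to about 15–16°, and drew it out with a firm grip. The highest force I read on the wrist while lifting and drawing was about 2 N. To level it, I rested the tail on the box's far rim with a slack grip, about 2 N, and lowered the lead end. I then gripped it firmly and carried it over.

**Last checks, none failed or disagreed:**
- **Position:** the pin's middle was about 2 mm from the board centre in the camera pictures.
- **Height and level:** the axis was about 10.5 cm above the board top, level to within roughly 1° by eye in the wrist and side pictures.
- **Hold:** the pin hung at 1.2 N, which is its own weight.
- **Scene:** in the last top view the cover was still home and the mug, lemon, salt mill and timer looked unmoved.

The highest wrist force I read was about 24 N, when I nudged the cover to confirm it was against its stop.

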